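Transfer paint tubes to the second rack in reverse order

ROBOT

A 6-joint arm with a two-finger parallel gripper is mounted at the origin on a cart in front of the work surface, level with it; the furniture and walls round the work are solid. World frame = base frame: x ahead of the robot, y to its left, z up, the work surface at z = 0. Lengths are in mm, angles in rad, forces in N, time in s.
With the tool pointing down it reaches from about 400 to 925 mm from the base axis. Payload 12.5 kg.
Tool frame: the origin (TCP) lies where the fingers leave the gripper's body, on its centre line; the fingertips stand 78 mm ahead of it and the grasp point (between the pads) lies 59 mm ahead of it; z points along the fingers, y is the direction in which the jaws open and shut (so a half turn about z gives the same grasp; the last joint's range is limited). The gripper opens to 95 mm and grips with 3 to 60 N. Pads are 20 mm wide; open, the fingers measure 119 mm over their backs; the gripper's body (75 mm by 180 mm) begins 59 mm behind the grasp point.
Start: joints at [-1.305, 0.491, 1.559, -0, 1.092, -0.106], TCP at [227.08, -582.299, 292.261] pointing down, gripper open.
Joint ranges: [-3.1, 3.1], [-0.84, 2.19], [0.05, 2.79], [-1.13, 4.28], [0.06, 2.93], [-2.69, 2.69]. Speed limits (rad/s): [2.22, 2.22, 2.79, 3.14, 3.14, 3.14].

INTERFACE

Orientations are given as [roll, pitch, yaw] about the fixed x, y, z axes, in that order (R = Rz(yaw) Ry(pitch) Rx(roll)).
In Python, from cell import env, viewer, ticket, search_frame gives the robot as it stands.
- The arm moves only by the shell command python3 -m inch 'ROWS'. ROWS is a JSON object of lists of equal length, an entry for each row: "hand": the opening, from 0 (shut) to 1 (fully open); "delta_pos": the shift along the tool's x, y, z in cm, a list of three; "turn": the turn about the tool's z in rad. A call has 1 to 20 rows; each row shifts and turns the commanded pose from where the row before left it, along the tool's axes as they then stand; what a row does not reach is not made up. A row lasts 1/10 s, in which the tool goes at most 50 mm and 8.59 degrees, less where a joint would pass 70% of its speed; a pose out of reach is approached as far as the arm can. A call is refused whole if a number of a shift passes 5 or a number of a turn 0.15, either way. A call with a gripper value outside its range is refused whole. The fingers move at their own pace and stop on an object; the grip force is fixed at half the most. Time passes only in rows, so rows that do not move let the fingers close. It gives the time, the measured TCP pose, the force and the opening at its end, in the units of the state.
- env.state(): the state, without advancing time (a new reading comes with each control period).
- viewer.read_camera(name): name is "side" or "top" or "wrist"; returns (picture, depth): 480x640x3 uint8, blue, green, red; 480x640 float32, mm along the optical axis (not along the pixel's ray), 0 where there is no reading.
- viewer.get_calibration(name): a dict with "fx", "fy", "cx", "cy" (pixels), "T" (4x4, takes a point from camera to world coordinates). Camera axes: x right, y down, z forward; pixel columns grow to the right and rows downward; lengths in mm; the calibration is good to about 2 mm. A picture is of the moment at which its call begins: read the wrist's pose just before it. get_calibration takes no time and is no camera call; for the wrist camera it gives the pose at the moment of the call.
- ticket.job_done(): hands the job in, once; it reports no verdict.
Trained networks look in the newest picture that a camera, given by its name, has taken for a name from the list of things; names that differ only in an ending like _2 or _b are one class to them, and where a whole thing is asked for, a point or a joint stands for the part that bears it (a point fixed in the world has none). Each returns a list of dicts, best first, with "p" (0 to 1); they miss things now and then, are a little off and sometimes report something else, mostly with a low value. They report only what shows in the picture. A call takes as long as a camera call.
- search_frame(camera, label): "centre" ([column, row] in pixels, amid what is visible of it).
The state is a dict: "t": time; "joints": joint angles; "qvel": joint speeds; "tau": joint torques, N m; "eef_pos": TCP position; "tcp_rot": TCP orientation; "ft_force": force on the tool from outside, world axes, zero at the start; "moment": the same for the moment, N m; "opening": opening from 0.0 (shut) to 1.0 (fully open).
Only numpy, scipy, OpenCV 4.12 (cv2) and the standard library are available. Lean on these libraries where they do the work, as an engineer would, in place of code of your own. Each camera call takes 0.05 s, during which the arm holds its last target.

TASK

The four paint tubes lie in the brown wooden rack in the order of the first printing pass; the second pass uses the colours the other way round. Move them to the empty blue rack in reverse order: the tube nearest the robot goes into the slot farthest from the robot, the second into the third, the third into the second and the farthest into the nearest slot. Each tube shall lie flat and straight in the middle of its slot, between the fences, its cap toward either side; the coloured buttons fixed on the wooden rack show which tube lay where.

Things in the scene. Friction and masses are not known exactly. Their poses are not given: they have to be found in the camera images.
- wood_rack: full at the start: fixed dark brown board 280 (x) x 160 (y) x 8 mm on 12 mm feet. Origin: on the table under its centre; z up; x along the row, away from the robot (within 0.2 rad). 4 slots along y, centred at x = -99, -33, 33, 99 mm, y = 0, floor z = 20 mm. Pale fences (8 mm thick, tops z = 34 mm) part them at |y| = 38 to 62 mm only, 58 mm clear between; the middle, where fingers go, is open
- blue_rack: empty at the start: same shape, size, frame and slots as wood_rack (slot centres x = -99, -33, 33, 99 mm, y = 0, floor z = 20 mm), but a blue board with metal fences; fixed to the left or right of wood_rack, x away from the robot (within 0.2 rad)
- red_tube_mid (a point): loose paint tube, white with black cap and a broad red band round its middle, lying flat, 118 x 32 x 24 mm, under 0.15 kg, rigid. This point: on its centre line, half-way up (12 mm above its underside), 12 mm from mid-length toward the cap; grip across it here (about 29 mm wide). x runs along the tube from cap to flat tail, y across, z up
- blue_tube_mid (a point): loose paint tube, white with black cap and a broad blue band round its middle, lying flat, 128 x 35 x 26 mm, under 0.15 kg, rigid. This point: on its centre line, half-way up (13 mm above its underside), 12 mm from mid-length toward the cap; grip across it here (about 32 mm wide). x runs along the tube from cap to flat tail, y across, z up
- yellow_tube_mid (a point): loose paint tube, white with black cap and a broad yellow band round its middle, lying flat, 114 x 29 x 22 mm, under 0.15 kg, rigid. This point: on its centre line, half-way up (11 mm above its underside), 12 mm from mid-length toward the cap; grip across it here (about 26 mm wide). x runs along the tube from cap to flat tail, y across, z up
- black_tube_mid (a point): loose paint tube, white with black cap and a broad black band round its middle, lying flat, 104 x 32 x 24 mm, under 0.15 kg, rigid. This point: on its centre line, half-way up (12 mm above its underside), 12 mm from mid-length toward the cap; grip across it here (about 29 mm wide). x runs along the tube from cap to flat tail, y across, z up
- red_button: red marker button, 12 mm across and 3 mm high, on a white disc, fixed on the wood_rack at the cap end of the slot in which the red tube lies at the start (71 mm from the slot's middle); it stays there. Origin: centre of its underside
- blue_button: blue marker button, 12 mm across and 3 mm high, on a white disc, fixed on the wood_rack at the cap end of the slot in which the blue tube lies at the start (71 mm from the slot's middle); it stays there. Origin: centre of its underside
- yellow_button: yellow marker button, 12 mm across and 3 mm high, on a white disc, fixed on the wood_rack at the cap end of the slot in which the yellow tube lies at the start (71 mm from the slot's middle); it stays there. Origin: centre of its underside
- black_button: black marker button, 12 mm across and 3 mm high, on a white disc, fixed on the wood_rack at the cap end of the slot in which the black tube lies at the start (71 mm from the slot's middle); it stays there. Origin: centre of its underside

How it is judged:
By the outcome, as a careful person would: the job done as asked, in the order asked, and still so for the second after the job is handed in, with the robot touching nothing.
It also fails if it takes over 88 s, if anything falls off the work surface, if the arm or the gripper's body presses on something with over 40 N, if the wrist force passes 120 N, or if a joint passes its speed limit or range.

## Working session

There is one attempt and no reset: what is moved stays moved. The work goes in short steps, Python scripts to look and compute and a shell command to move; the robot and the scene stay as the last step left them, time stands still between calls to the robot, and variables do not carry over. Pictures are saved under pics/ and viewed, and the job is handed in when it is done.

```bash
ls; mkdir -p pics
python3 - <<'E'
from cell import env, viewer, search_frame
import cv2,numpy as np
print(env.state())
for n in ("top","side"):
    p,d=viewer.read_camera(n); cv2.imwrite(f"pics/{n}0.png",p); np.savez(f"pics/{n}0.npz",p=p,d=d)
    c=viewer.get_calibration(n); print(n,c)
E
```

```text
pics
{'t': 0.0, 'joints': array([-1.30457802e+00,  4.91560792e-01,  1.55944604e+00, -3.08472860e-05,
        1.09170260e+00, -1.05615661e-01]), 'qvel': array([ 2.53881873e-04, -6.29618706e-04,  1.10292113e-03, -8.31148536e-07,
        6.36364220e-04, -7.38142157e-04]), 'tau': array([ 1.33578571e-03, -6.12643576e+01, -2.58190495e+01,  6.93112356e-02,
        4.81865939e-02, -1.56927713e-04]), 'eef_pos': array([ 227.04335025, -582.13364448,  291.66211214]), 'tcp_rot': array([-3.14047922e+00, -9.05232222e-05,  3.71848152e-01]), 'ft_force': array([-0.14767671, -0.30997426,  0.22897744]), 'moment': array([-0.04987963,  0.00181999, -0.00601393]), 'opening': 1.0044658828281505}
top {'fx': 532.6177257652679, 'fy': 532.6177257652679, 'cx': 316.94436421288503, 'cy': 240.0076700835828, 'T': array([[-1.25334940e-02, -9.91538825e-01,  1.29203988e-01,
         4.70056059e+02],
       [-9.99764664e-01,  1.01383331e-02, -1.91789241e-02,
         4.99326492e+01],
       [ 1.77067348e-02, -1.29413960e-01, -9.91432549e-01,
         8.85211643e+02],
       [ 0.00000000e+00,  0.00000000e+00,  0.00000000e+00,
         1.00000000e+00]])}
side {'fx': 484.65908373537695, 'fy': 484.65908373537695, 'cx': 320.47595191153255, 'cy': 239.07011499035235, 'T': array([[ 9.83220112e-01, -8.12872760e-02,  1.63311332e-01,
         3.94851876e+02],
       [-1.82401170e-01, -4.24164915e-01,  8.87025331e-01,
        -8.06520776e+02],
       [-2.83293579e-03, -9.01929323e-01, -4.31874369e-01,
         4.77660952e+02],
       [ 0.00000000e+00,  0.00000000e+00,  0.00000000e+00,
         1.00000000e+00]])}
```

View pics/top0.png

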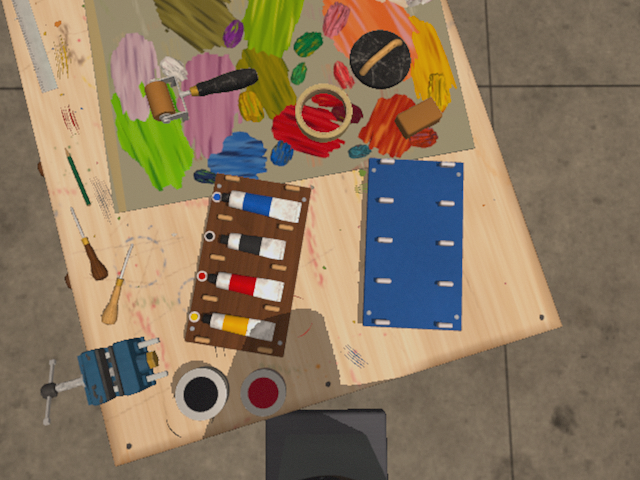

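View pics/side0.png

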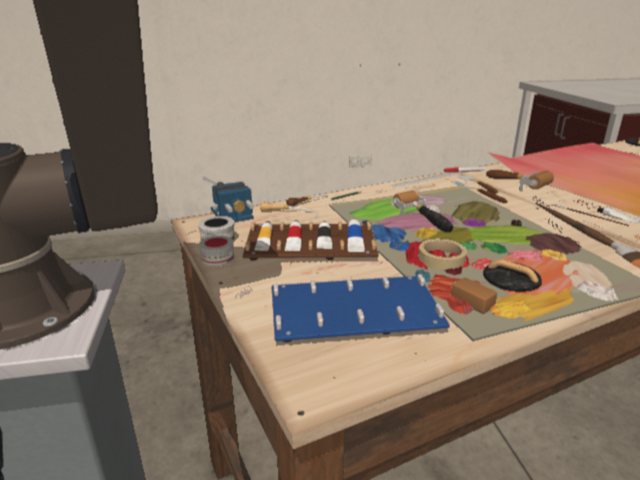

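```bash
cat > h.py <<'E'
import numpy as np,cv2
def world(d,c):
    v,u=np.mgrid[0:d.shape[0],0:d.shape[1]]
    P=np.stack([(u-c['cx'])/c['fx']*d,(v-c['cy'])/c['fy']*d,d],-1)
    return P@c['T'][:3,:3].T+c['T'][:3,3]
def pix2w(uv,c,z):
    r=c['T'][:3,:3]@np.array([(uv[0]-c['cx'])/c['fx'],(uv[1]-c['cy'])/c['fy'],1])
    o=c['T'][:3,3]; return o+r*(z-o[2])/r[2]
E
python3 - <<'E'
from h import *
from cell import viewer,search_frame
f=np.load('pics/top0.npz');p,d=f['p'],f['d'];c=viewer.get_calibration('top')
W=world(d,c)
hsv=cv2.cvtColor(p,cv2.COLOR_BGR2HSV)
m=cv2.inRange(hsv,(100,120,60),(125,255,255)); m[:, :340]=0;m[:150]=0;m[340:]=0
m=cv2.morphologyEx(m,cv2.MORPH_CLOSE,np.ones((9,9)))
n,l,s,ce=cv2.connectedComponentsWithStats(m);k=1+np.argmax(s[1:,4]);
pts=np.argwhere(l==k);print(s[k],'z',np.median(W[l==k][:,2]))
w=np.array([pix2w((u,v),c,20)[:2] for v,u in pts],np.float32);r=cv2.minAreaRect(w);print('blue rect',r,cv2.boxPoints(r))
w2=W[l==k][:,:2].astype(np.float32); print(cv2.minAreaRect(w2))
for col in 'yellow red black blue'.split():
    for nm in (f'{col}_button',f'{col}_tube_mid'):
        R=search_frame('top',nm)[:2]
        for q in R: print(nm,round(q['p'],2),np.round(q['centre'],1),pix2w(q['centre'],c,23 if 'but' in nm else 32)[:2].round(1))
for (u,v) in [(201,392),(263,390),(125,370),(245,225),(220,265),(150,350)]: print(u,v,W[v,u].round(0))
for a,b,n in((170,290,'cans'),): pass
x=W[...,0];z=W[...,2]
sub=(W[...,0]>250)&(W[...,0]<800); print('max z in work', [(int(z[y0:y0+40,x0:x0+40].max())) for y0,x0 in ((370,180),(370,245),(335,80),(335,120),(30,350),(80,300),(60,150),(60,220))])
E
```

```text
[  363   158   100   172 15900] z 20.289774207754874
blue rect ((577.7256469726562, -125.84046936035156), (158.0861358642578, 277.3401794433594), 86.51676177978516) [[ 434.50937 -196.31241]
 [ 711.33716 -213.16263]
 [ 720.9419   -55.36853]
 [ 444.11414  -38.51831]]
((580.7935791015625, -81.81764221191406), (248.3605499267578, 278.1496276855469), 86.22820281982422)
yellow_button 0.41 [191.5 314.3] [464.8 235.1]
yellow_tube_mid 0.75 [238.6 324.3] [448.3 158.8]
red_button 0.46 [202.3 278.2] [522.2 218.8]
red_tube_mid 0.86 [245.8 284.1] [511.5 147.8]
black_button 0.61 [209.3 235.4] [591.8 208.5]
black_tube_mid 0.62 [254.  244.6] [574.8 134.9]
blue_button 0.64 [265.  204.4] [642.3 117.9]
blue_button 0.36 [213.9 196.8] [655.8 201.8]
blue_tube_mid 0.76 [265.2 206.1] [637.7 116.9]
201 392 [347. 214.  44.]
263 390 [348. 120.  38.]
125 370 [385. 319.  80.]
245 225 [609. 151.  21.]
220 265 [543. 191.  21.]
150 350 [408. 307.  -1.]
max z in work [885, 885, 885, 885, 885, 885, 885, 885]
```

Run:
```python
import cv2
p=cv2.imread('pics/top0.png');cv2.imwrite('pics/crop0.png',cv2.resize(p[160:365,170:330],None,fx=3.5*.8,fy=3.5*.8,interpolation=cv2.INTER_CUBIC))
```

```text
(no output)
```

View pics/crop0.png

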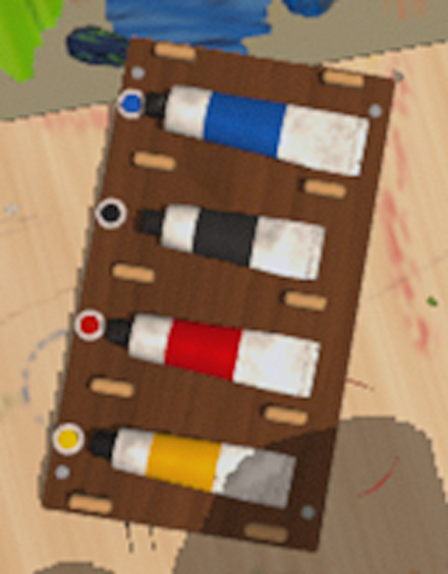

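Run:
```python
from h import *
from cell import viewer
f=np.load('pics/top0.npz');p,d=f['p'],f['d'];c=viewer.get_calibration('top')
W=world(d,c);z=W[...,2];ok=d>0
hsv=cv2.cvtColor(p,cv2.COLOR_BGR2HSV)
for nm,(u0,u1,v0,v1) in dict(can1=(165,232,362,422),can2=(238,290,365,418),vice=(40,165,335,405)).items():
    s=np.zeros_like(ok);s[v0:v1,u0:u1]=1;s&=ok&(z>15);q=W[s];print(nm,'zmax',np.percentile(q[:,2],99).round(),'x',q[:,0].min().round(),q[:,0].max().round(),'y',q[:,1].min().round(),q[:,1].max().round())
# tall things elsewhere
s=ok&(z>45)&(W[...,0]>380);s[380:]=0
n,l,st,ce=cv2.connectedComponentsWithStats(s.astype(np.uint8))
for k in range(1,n):
    if st[k,4]>15: q=W[l==k];print('tall',st[k],q.mean(0).round(),q[:,2].max().round())
# wood rack: brown dark board
m=(ok&(z>13)&(z<45)).astype(np.uint8)*255;m[:165]=0;m[365:]=0;m[:,:178]=0;m[:,325:]=0
m=cv2.morphologyEx(m,cv2.MORPH_CLOSE,np.ones((5,5)));m=cv2.morphologyEx(m,cv2.MORPH_OPEN,np.ones((5,5)))
n,l,st,ce=cv2.connectedComponentsWithStats(m);k=1+np.argmax(st[1:,4]);print(st[k])
w=np.array([pix2w((u,v),c,20)[:2] for v,u in np.argwhere(l==k)],np.float32);r=cv2.minAreaRect(w);B=cv2.boxPoints(r);print('wood',r,B)
ctr=np.array(r[0]);yaw=np.deg2rad(r[2]) 
e=[B[(i+1)%4]-B[i] for i in range(4)];L=max(e,key=lambda v:np.hypot(*v));L=L*np.sign(L[0]);yaw=np.arctan2(L[1],L[0]);print('yaw',yaw)
R=np.array([[np.cos(yaw),-np.sin(yaw)],[np.sin(yaw),np.cos(yaw)]])
loc=(W[...,:2]-ctr)@R
# tube by height in each slot
vis=p.copy()
for i,col in enumerate('yellow red black blue'.split()):
    xc=(-99,-33,33,99)[i]
    s=ok&(z>25)&(abs(loc[...,0]-xc)<27)&(abs(loc[...,1])<68)
    q=loc[s]
    # colour mask non brown + height
    rr=cv2.minAreaRect(W[s][:,:2].astype(np.float32));
    # centre line: mean x per y bin
    ys=q[:,1];A=np.polyfit(ys,q[:,0],1)
    print(col,s.sum(),'loc y',ys.min().round(1),ys.max().round(1),'line x',A.round(4),'rect',np.round(rr[0],1),np.round(rr[1],1),round(rr[2],1),'ztop',np.percentile(q[:,0],[2,98]).round(1),np.percentile(z[s],98).round(1))
    vis[s]=(0,255,0)
    cm=None
cv2.imwrite('pics/vis1.png',cv2.resize(vis[160:365,170:330],None,fx=2.8,fy=2.8))
```

```text
can1 zmax 47.0 x 305.0 383.0 y 177.0 267.0
can2 zmax 43.0 x 309.0 379.0 y 86.0 155.0
vice zmax 84.0 x 336.0 430.0 y 268.0 457.0
tall [144  80  30  39 729] [813. 290.  53.] 60.0
tall [229 194  14   9  49] [650. 165.  46.] 50.0
tall [  80  338   80   37 2056] [402. 329.  72.] 86.0
[  185   171   125   186 17070]
wood ((549.2350463867188, 160.8985595703125), (191.75550842285156, 280.3961486816406), 80.10676574707031) [[394.64874   90.53436 ]
 [670.8753    42.358734]
 [703.82135  231.26276 ]
 [427.5948   279.4384  ]]
yaw -0.17266947
yellow 796 loc y -60.2 58.8 line x [ 4.650000e-02 -1.000999e+02] rect [449.2 177.6] [119.   27.6] 79.9 ztop [-113.7  -88.2] 41.9
red 875 loc y -52.4 59.4 line x [  0.0388 -36.1134] rect [517.6 169.8] [110.1  35.8] 71.0 ztop [-50.2 -22.9] 44.5
black 755 loc y -67.6 58.7 line x [1.10000e-02 2.88041e+01] rect [574.6 152.1] [125.1  33.5] 83.3 ztop [15.3 42.6] 44.1
blue 984 loc y -65.6 58.4 line x [9.80000e-03 9.55254e+01] rect [640.9 141.3] [123.7  35. ] 81.2 ztop [ 81.4 110.2] 46.4
```

View pics/vis1.png

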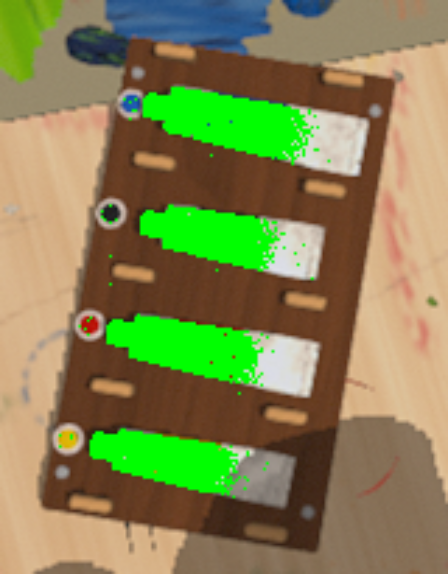

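```bash
cat > tubes.py <<'E'
from h import *
from cell import viewer
f=np.load('pics/top0.npz');p,d=f['p'],f['d'];c=viewer.get_calibration('top')
# seeds, crop px/2.8 + (170,160): cap tip, tail end
seeds=dict(yellow=((92,442),(292,490),11),red=((107,330),(316,380),12),black=((138,221),(322,262),12),blue=((146,105),(365,160),13))
lab=cv2.cvtColor(p,cv2.COLOR_BGR2LAB).astype(float)
vis=p.copy()
for k,(a,b,h) in seeds.items():
    a=np.array(a)/2.8+(170,160);b=np.array(b)/2.8+(170,160)
    wa,wb=pix2w(a,c,20+h)[:2],pix2w(b,c,20+h)[:2]
    ex=(wb-wa)/np.linalg.norm(wb-wa)
    v,u=np.mgrid[160:365,170:330]
    P=np.array([pix2w((x,y),c,20+h)[:2] for x,y in zip(u.ravel(),v.ravel())])
    m=(wa+wb)/2
    s=(P-m)@ex;t=(P-m)@np.array([-ex[1],ex[0]])
    win=(abs(s)<75)&(abs(t)<24)
    brown=np.median(lab[v,u].reshape(-1,3)[win&(abs(t)>21)],0)
    D=np.linalg.norm(lab[v,u].reshape(-1,3)-brown,axis=1)
    hit=win&(abs(t)<20)&(abs(s)<64)&(D>22)
    img=hit.reshape(v.shape).astype(np.uint8)
    n,l,st,ce=cv2.connectedComponentsWithStats(img);j=1+np.argmax(st[1:,4]);hit=(l==j).ravel()
    r=cv2.minAreaRect(P[hit].astype(np.float32))
    # edge midline
    ss=np.arange(-30,52,4);mid=[];wd=[]
    for q in ss:
        w=hit&(abs(s-q)<3);mid.append((t[w].max()+t[w].min())/2);wd.append(np.ptp(t[w]))
    A=np.polyfit(ss,mid,1)
    yaw=np.arctan2(ex[1],ex[0])+A[0]
    s0=(s[hit].min()+s[hit].max())/2
    n_=np.array([-ex[1],ex[0]])
    ctr=m+ex*s0+n_*np.polyval(A,s0); g=ctr-12*np.array([np.cos(yaw),np.sin(yaw)])
    print(k,'len',np.ptp(s[hit]).round(1),'w',np.round(wd,0),'yaw',yaw.round(3),'ctr',ctr.round(1),'grip',g.round(1),'seedlen',np.linalg.norm(wb-wa).round(1), 'z',20+h)
    vis[v.ravel()[hit],u.ravel()[hit]]=(0,255,0)
cv2.imwrite('pics/vis2.png',cv2.resize(vis[160:365,170:330],None,fx=2.8,fy=2.8,interpolation=0))
E
python3 tubes.py
python3 - <<'E'
from h import *
from cell import viewer,search_frame
c=viewer.get_calibration('top')
# buttons by crop
B=np.array([pix2w(np.array(q)/2.8+(170,160),c,23)[:2] for q in ((67,439),(89,324),(111,213),(131,103))]);print(B.round(1),np.diff(B,axis=0))
v=B[3]-B[0];print(np.hypot(*v),np.arctan2(v[1],v[0]))
y=np.arctan2(v[1],v[0]);print('wood ctr',B.mean(0)-71*np.array([-np.sin(y),np.cos(y)]))
E
```

```text
yellow len 126.4 w [25. 25. 27. 27. 26. 26. 27. 27. 28. 28. 28. 35. 37. 37. 38. 38. 38. 40.
 40. 39. 40.] yaw -1.852 ctr [445.9 158.1] grip [449.2 169.6] seedlen 116.2 z 31
red len 123.5 w [27. 25. 27. 26. 27. 27. 27. 28. 28. 29. 30. 31. 31. 31. 31. 31. 32. 31.
 31. 31. 31.] yaw -1.792 ctr [510.9 149.5] grip [513.6 161.2] seedlen 122.5 z 32
black len 109.4 w [27. 27. 26. 27. 27. 27. 27. 28. 29. 29. 29. 31. 31. 32. 32. 32. 32. 32.
 32. 31. 30.] yaw -1.781 ctr [575.6 139.1] grip [578.1 150.8] seedlen 108.5 z 32
blue len 127.7 w [30. 30. 31. 31. 32. 31. 31. 31. 31. 31. 31. 31. 31. 32. 32. 32. 32. 32.
 32. 32. 31.] yaw -1.828 ctr [639.3 122.3] grip [642.3 133.9] seedlen 131.2 z 33
[[460.8 231.2]
 [526.3 219.7]
 [590.7 207.9]
 [655.8 197.1]] [[ 65.41338397 -11.48904739]
 [ 64.41192159 -11.75744738]
 [ 65.11834641 -10.82976588]]
197.899517392168 -0.173052151828274
wood ctr [546.16574974 144.0377574 ]
```

View pics/vis2.png

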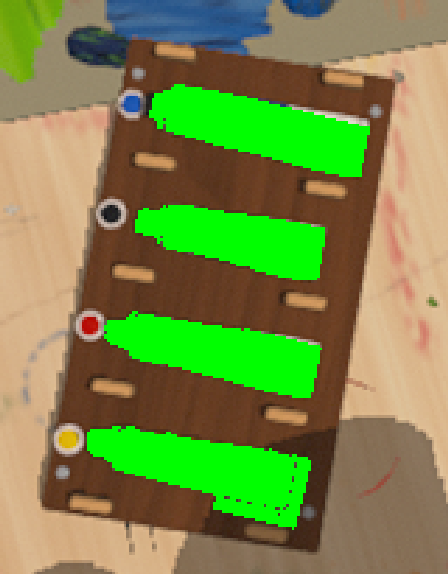

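```bash
cat > go.py <<'E'
# usage: go.py x y yaw z : prints tool-frame shift (cm) & turn from the measured pose, turn made first
import sys,numpy as np
from cell import env
x,y,yaw,z=map(float,sys.argv[1:5]);s=env.state();p=s['eef_pos'];w=s['tcp_rot'][2]
d=np.array([x,y,z])-p;c,n=np.cos(yaw),np.sin(yaw)
print('at',p.round(1),w.round(4),'j',s['joints'].round(2),'open',round(s['opening'],3),'F',s['ft_force'].round(1))
print('turn',((w-yaw+np.pi)%(2*np.pi)-np.pi).round(4),'delta cm after turn',((np.array([c*d[0]+n*d[1],n*d[0]-c*d[1],-d[2]]))/10).round(2))
E
python3 -m inch '{"hand":[0.6,0.6,0.6,0.6,0.6,0.6,0.6,0.6],"delta_pos":[[0,0,0],[0,0,0],[0,0,0],[0,0,0],[0,0,0],[0,0,0],[0,0,0],[0,0,0]],"turn":[-0.1466,-0.1466,-0.1466,-0.1466,-0.1466,-0.1466,-0.1466,0]}'
python3 go.py 500 -350 1.398 290; python3 go.py 530 80 1.398 290
```

```text
t: 1.3
eef_pos: [227.1, -582.3, 292.3]
tcp_rot: [3.142, 0.0, 1.4]
ft_force: [-0.0, 0.7, -0.4]
opening: 0.6
at [ 227.1 -582.3  292.3] 1.4002 j [-1.3   0.49  1.56 -0.    1.09 -1.13] open 0.6 F [-0.   0.7 -0.4]
turn 0.0022 delta cm after turn [27.57 22.89  0.23]
at [ 227.1 -582.3  292.3] 1.4002 j [-1.3   0.49  1.56 -0.    1.09 -1.13] open 0.6 F [-0.   0.7 -0.4]
turn 0.0022 delta cm after turn [70.45 18.45  0.23]
```

```bash
python3 -m inch '{"hand":[0.6,0.6,0.6,0.6,0.6,0.6,0.6,0.6,0.6,0.6,0.6,0.6,0.6,0.6,0.6,0.6,0.6,0.6,0.6,0.6],"delta_pos":[[3.06,2.54,0],[3.06,2.54,0],[3.06,2.54,0],[3.06,2.54,0],[3.06,2.54,0],[3.06,2.54,0],[3.06,2.54,0],[3.06,2.54,0],[3.06,2.54,0],[3.9,-0.4,0],[3.9,-0.4,0],[3.9,-0.4,0],[3.9,-0.4,0],[3.9,-0.4,0],[3.9,-0.4,0],[3.9,-0.4,0],[3.9,-0.4,0],[3.9,-0.4,0],[3.9,-0.4,0],[3.9,-0.4,0]],"turn":[0,0,0,0,0,0,0,0,0,0,0,0,0,0,0,0,0,0,0,0]}'
python3 - <<'E'
from cell import env,viewer
import cv2,numpy as np
c=viewer.get_calibration('wrist');print(env.state()['eef_pos'],c)
p,d=viewer.read_camera('wrist');np.savez('pics/w0.npz',p=p,d=d,T=c['T']);cv2.imwrite('pics/w0.png',p)
E
```

```text
t: 3.3
eef_pos: [530.0, 81.5, 292.4]
tcp_rot: [3.141, -0.0, 1.393]
ft_force: [0.7, -0.3, -0.3]
opening: 0.6
[529.96785097  81.4898261  292.39496967] {'fx': 389.0426894748996, 'fy': 389.0426894748996, 'cx': 321.45537903795514, 'cy': 239.83352253605082, 'T': array([[ 9.84170404e-01, -1.71502400e-01, -4.46715019e-02,
         5.42181521e+02],
       [-1.77222823e-01, -9.51203237e-01, -2.52595471e-01,
         1.52352799e+02],
       [ 8.29052378e-04,  2.56513796e-01, -9.66540214e-01,
         3.84208997e+02],
       [ 0.00000000e+00,  0.00000000e+00,  0.00000000e+00,
         1.00000000e+00]])}
```

View pics/w0.png

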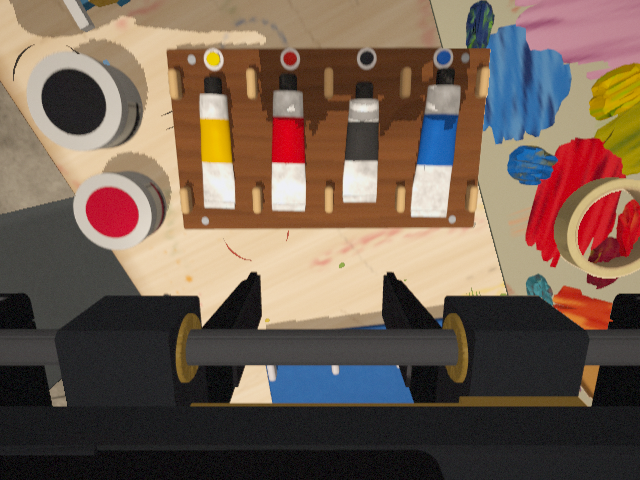

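Run:
```python
from h import *
from cell import viewer
f=np.load('pics/w0.npz');c=viewer.get_calibration('wrist');c['T']=f['T']
S=dict(yellow=((213,78),(219,208),11,114),red=((288,75),(289,210),12,118),black=((364,84),(361,202),12,104),blue=((446,70),(431,216),13,128))
for k,(a,b,h,L) in S.items():
    A=pix2w(a,c,20+h)[:2];B=pix2w(b,c,26)[:2];e=(B-A);l=np.linalg.norm(e);e/=l
    m=(A+B)/2;print(k,'len',l.round(1),L,'yaw',np.arctan2(e[1],e[0]).round(3),'grip',(m-12*e).round(1),'mid',m.round(1))
Bt=np.array([pix2w(q,c,23)[:2] for q in ((214,59),(290,59),(367,58),(443,58))]);v=Bt[3]-Bt[0];y=np.arctan2(v[1],v[0]);print(Bt.round(1),np.hypot(*v),y,Bt.mean(0)-71*np.array([-np.sin(y),np.cos(y)]))
```

```text
yellow len 112.3 114 yaw -1.783 grip [451.4 172.5] mid [448.9 160.8]
red len 116.4 118 yaw -1.767 grip [514.6 161.3] mid [512.3 149.5]
black len 101.8 104 yaw -1.742 grip [578.9 150. ] mid [576.9 138.1]
blue len 125.9 128 yaw -1.761 grip [645.  136.8] mid [642.7 125.1]
[[463.4 231.7]
 [527.4 220.2]
 [592.3 209.3]
 [656.2 197.8]] 195.76456391384272 -0.17399524621873064 [547.53819397 144.80221306]
```

```bash
python3 go.py 450.5 171.5 1.37 150
```

```text
at [530.   85.6 292.4] 1.3946 j [0.04 0.37 1.77 0.   1.   0.21] open 0.598 F [-1.5  3.4 -0.4]
turn 0.0246 delta cm after turn [ 6.83 -9.5  14.24]
```

```bash
python3 -m inch '{"hand":[0.6,0.6,0.6],"delta_pos":[[0,0,0],[0,0,0],[0,0,0]],"turn":[0.0246,0,0]}'; python3 go.py 450.5 171.5 1.37 150
```

```text
t: 3.65
eef_pos: [530.1, 78.9, 292.2]
tcp_rot: [3.142, 0.0, 1.371]
ft_force: [-0.1, -0.8, -0.4]
opening: 0.598
at [530.1  78.9 292.2] 1.3708 j [ 0.02  0.36  1.78 -0.    1.    0.22] open 0.598 F [-0.1 -0.8 -0.4]
turn 0.0008 delta cm after turn [ 7.48 -9.64 14.22]
```

```bash
python3 -m inch '{"hand":[0.6,0.6,0.6,0.6,0.6,0.6,0.6,0.6],"delta_pos":[[1.5,-1.93,2.84],[1.5,-1.93,2.84],[1.5,-1.93,2.84],[1.5,-1.93,2.84],[1.48,-1.92,2.86],[0,0,0],[0,0,0],[0,0,0]],"turn":[0,0,0,0,0,0,0,0]}'; python3 go.py 450.5 171.5 1.37 102
python3 - <<'E'
from cell import env,viewer
import cv2,numpy as np
p,d=viewer.read_camera('wrist');cv2.imwrite('pics/w1.png',p)
E
```

```text
t: 4.45
eef_pos: [451.4, 171.4, 150.9]
tcp_rot: [3.14, -0.001, 1.372]
ft_force: [-0.3, 0.0, 0.2]
opening: 0.602
at [451.4 171.4 150.9] 1.3719 j [ 0.23  0.51  2.04 -0.    0.59  0.43] open 0.602 F [-0.3  0.   0.2]
turn 0.0019 delta cm after turn [-0.   -0.09  4.89]
```

View pics/w1.png

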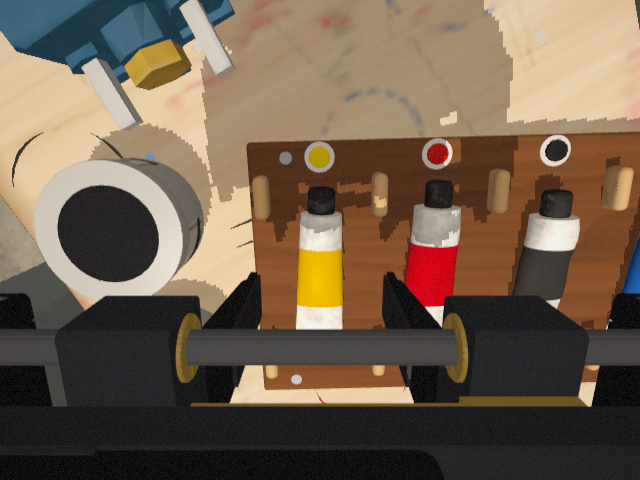

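```bash
python3 -m inch '{"hand":[0.6,0.6,0.6,0.6,0.6,0,0,0,0,0,0,0],"delta_pos":[[0,0,1.6],[0,0,1.6],[0,0,1.6],[0,0,0],[0,0,0],[0,0,0],[0,0,0],[0,0,0],[0,0,0],[0,0,0],[0,0,0],[0,0,0]],"turn":[0,0,0,0,0,0,0,0,0,0,0,0]}'; python3 go.py 674.5 -119.8 1.51 180
```

```text
t: 5.7
eef_pos: [450.3, 172.2, 102.2]
tcp_rot: [3.141, -0.0, 1.374]
ft_force: [-0.7, -0.1, 5.0]
opening: 0.256
at [450.3 172.2 102.2] 1.3735 j [ 0.23  0.6   2.07 -0.    0.47  0.43] open 0.256 F [-0.7 -0.1  5. ]
turn -0.1365 delta cm after turn [-27.78  24.16  -7.78]
```

```bash
python3 -m inch '{"hand":[0,0,0,0,0],"delta_pos":[[0,0,-2.5],[0,0,-4],[0,0,-4],[0,0,-4],[0,0,-4]],"turn":[0,0,0,0,0]}'; python3 go.py 572 -190 1.51 292
```

```text
t: 6.2
eef_pos: [449.7, 172.0, 288.5]
tcp_rot: [-3.141, 0.0, 1.373]
ft_force: [0.5, 1.0, -1.6]
opening: 0.255
at [449.7 172.  288.5] 1.3734 j [ 0.23  0.29  1.9  -0.    0.95  0.43] open 0.255 F [ 0.5  1.  -1.6]
turn -0.1366 delta cm after turn [-35.39  14.41  -0.35]
```

```bash
python3 -m inch '{"hand":[0,0,0,0,0,0,0,0,0,0,0,0,0,0,0],"delta_pos":[[0,0,0],[-3.54,1.44,0],[-3.54,1.44,0],[-3.54,1.44,0],[-3.54,1.44,0],[-3.54,1.44,0],[-3.54,1.44,0],[-3.54,1.44,0],[-3.54,1.44,0],[-3.54,1.44,0],[-3.54,1.44,0],[0,0,0],[0,0,0],[0,0,0],[0,0,0]],"turn":[-0.1366,0,0,0,0,0,0,0,0,0,0,0,0,0,0]}'
python3 - <<'E'
from cell import env,viewer
import cv2,numpy as np
c=viewer.get_calibration('wrist')
p,d=viewer.read_camera('wrist');np.savez('pics/w2.npz',p=p,d=d,T=c['T']);cv2.imwrite('pics/w2.png',p)
E
```

```text
t: 7.7
eef_pos: [572.2, -188.9, 287.1]
tcp_rot: [-3.141, -0.0, 1.511]
ft_force: [-0.4, 0.1, -1.4]
opening: 0.256
```

View pics/w2.png

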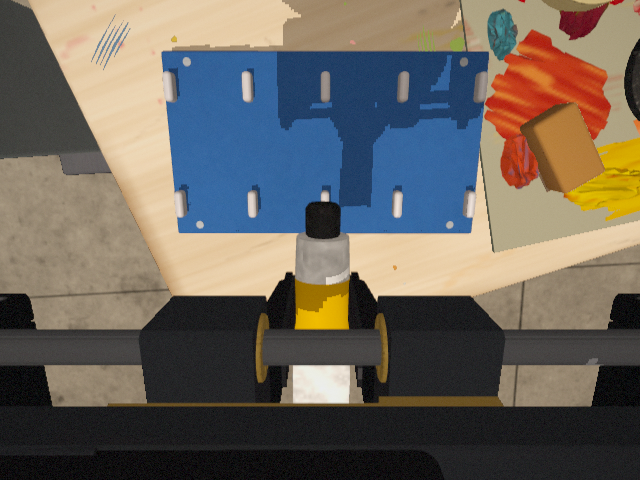

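Run:
```python
from h import *
from cell import viewer
f=np.load('pics/w2.npz');c=viewer.get_calibration('wrist');c['T']=f['T']
C=np.array([pix2w(q,c,20)[:2] for q in ((163,52),(489,52),(471,233),(178,233))]);print(C.round(1),C.mean(0))
for i in range(4): e=C[(i+1)%4]-C[i];print(np.hypot(*e).round(1),np.arctan2(e[1],e[0]).round(3))
hsv=cv2.cvtColor(f['p'],cv2.COLOR_BGR2HSV);m=cv2.inRange(hsv,(100,130,30),(125,255,255));m[:40]=0;m[240:]=0
n,l,st,ce=cv2.connectedComponentsWithStats(m);k=1+np.argmax(st[1:,4]);w=np.array([pix2w((u,v),c,20)[:2] for v,u in np.argwhere(l==k)],np.float32);print(cv2.minAreaRect(w))
# fences top at z=34: 10 fences
F=[(170,86),(248,86),(326,86),(403,86),(481,86)];print([pix2w(q,c,34)[:2].round(1) for q in F])
G=[(181,204),(253,204),(325,204),(397,204),(470,204)];print([pix2w(q,c,34)[:2].round(1) for q in G])
# tube yaw in hand
A=pix2w((323,204),c,287-70);B=pix2w((321,400),c,287-70);print(np.arctan2(*(B-A)[1::-1])+np.pi)
```

```text
[[ 446.5  -40. ]
 [ 721.8  -56.5]
 [ 712.7 -214. ]
 [ 434.8 -197.3]] [ 578.92805932 -126.97313014]
275.8 -0.06
157.7 -1.629
278.4 3.082
157.7 1.497
((578.480712890625, -126.4504165649414), (156.75062561035156, 277.2677307128906), 86.56233978271484)
[array([453.1, -69.1]), array([517.7, -72.9]), array([582.3, -76.8]), array([646.1, -80.6]), array([710.8, -84.5])]
[array([ 447.1, -167.8]), array([ 511.5, -171.7]), array([ 575.8, -175.5]), array([ 640.2, -179.4]), array([ 705.4, -183.3])]
1.5017626081323543
```

```bash
python3 go.py 677.8 -120.2 1.511 150
```

```text
at [ 572.3 -189.   287.2] 1.5112 j [-0.43  0.46  1.62  0.    1.06 -0.37] open 0.254 F [ 0.1  0.1 -0.7]
turn 0.0002 delta cm after turn [ 7.5  10.12 13.72]
```

```bash
python3 -m inch '{"hand":[0,0,0,0,0,0,0,0],"delta_pos":[[1.5,2.03,2.74],[1.5,2.03,2.74],[1.5,2.02,2.74],[1.5,2.02,2.75],[1.5,2.02,2.75],[0,0,0],[0,0,0],[0,0,0]],"turn":[0,0,0,0,0,0,0,0]}';python3 go.py 677.8 -120.2 1.511 102.7
```

```text
t: 8.55
eef_pos: [677.8, -121.4, 151.2]
tcp_rot: [3.14, 0.0, 1.51]
ft_force: [-0.0, -0.7, -0.9]
opening: 0.253
at [ 677.8 -121.4  151.2] 1.5101 j [-0.27  0.73  1.51 -0.    0.9  -0.21] open 0.253 F [-0.  -0.7 -0.9]
turn -0.0009 delta cm after turn [ 0.12 -0.01  4.85]
```

```bash
python3 -m inch '{"hand":[0,0,0,0,0,0,0.55,0.55,0.55,0.55],"delta_pos":[[0.1,0,1.4],[0,0,1.4],[0,0,1.2],[0,0,0.8],[0,0,0],[0,0,0],[0,0,0],[0,0,0],[0,0,0],[0,0,0]],"turn":[0,0,0,0,0,0,0,0,0,0]}'
python3 -m inch '{"hand":[0.55,0.55,0.55,0.55,0.55,0.55],"delta_pos":[[0,0,-2],[0,0,-3],[0,0,-3],[0,0,0],[0,0,0],[0,0,0]],"turn":[0,0,0,0,0,0]}'
python3 - <<'E'
from cell import env,viewer
import cv2,numpy as np
c=viewer.get_calibration('wrist')
p,d=viewer.read_camera('wrist');np.savez('pics/w3.npz',p=p,d=d,T=c['T']);cv2.imwrite('pics/w3.png',p)
E
python3 go.py 514.5 161.5 1.375 180
```

```text
t: 9.55
eef_pos: [678.1, -120.3, 102.0]
tcp_rot: [3.141, 0.0, 1.51]
ft_force: [-0.5, 0.0, 0.8]
opening: 0.521
t: 10.15
eef_pos: [677.6, -120.2, 180.8]
tcp_rot: [-3.14, -0.0, 1.51]
ft_force: [0.5, 0.8, 0.6]
opening: 0.553
at [ 677.6 -120.2  180.6] 1.51 j [-0.27  0.69  1.49 -0.    0.96 -0.21] open 0.552 F [ 0.1  0.1 -1.2]
turn 0.135 delta cm after turn [ 24.46 -21.48   0.06]
```

View pics/w3.png

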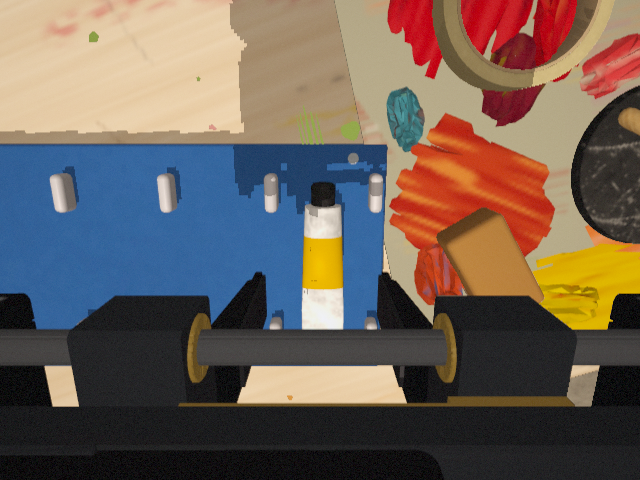

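```bash
python3 -m inch '{"hand":[0.58,0.58,0.58,0.58,0.58,0.58,0.58,0.58,0.58,0.58,0.58,0.58,0.58],"delta_pos":[[0,0,0],[2.72,-2.39,0],[2.72,-2.39,0],[2.72,-2.39,0],[2.72,-2.39,0],[2.72,-2.39,0],[2.72,-2.39,0],[2.72,-2.39,0],[2.71,-2.38,0],[2.71,-2.37,0],[0,0,3],[0,0,0],[0,0,0]],"turn":[0.135,0,0,0,0,0,0,0,0,0,0,0,0]}'
python3 - <<'E'
from cell import env,viewer
import cv2,numpy as np
c=viewer.get_calibration('wrist')
p,d=viewer.read_camera('wrist');np.savez('pics/w4.npz',p=p,d=d,T=c['T']);cv2.imwrite('pics/w4.png',p)
E
python3 go.py 514.5 161.5 1.375 102
```

```text
t: 11.5
eef_pos: [514.9, 161.2, 151.3]
tcp_rot: [-3.14, 0.001, 1.375]
ft_force: [0.1, -0.6, 1.4]
opening: 0.583
at [515.3 161.  151.9] 1.3743 j [ 0.18  0.56  1.9  -0.    0.68  0.38] open 0.579 F [-0.5 -0.4 -0.7]
turn -0.0007 delta cm after turn [ 0.03 -0.09  4.99]
```

View pics/w4.png

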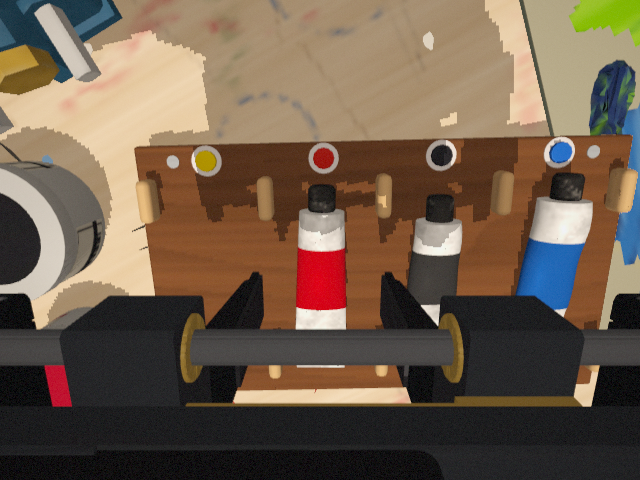

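Red is centred under the jaws (col 322), straight, with free space on both sides.

```bash
python3 -m inch '{"hand":[0.58,0.58,0.58,0.58,0.58,0,0,0,0,0,0,0],"delta_pos":[[0,0,1.6],[0,0,1.6],[0,0,1.6],[0,0,0],[0,0,0],[0,0,0],[0,0,0],[0,0,0],[0,0,0],[0,0,0],[0,0,0],[0,0,0]],"turn":[0,0,0,0,0,0,0,0,0,0,0,0]}'
python3 -m inch '{"hand":[0,0,0,0,0],"delta_pos":[[0,0,-2.5],[0,0,-4],[0,0,-2.5],[0,0,0],[0,0,0]],"turn":[0,0,0,0,0]}'; python3 go.py 612 -116.3 1.511 190
```

```text
t: 12.75
eef_pos: [515.0, 161.5, 104.0]
tcp_rot: [3.141, -0.0, 1.375]
ft_force: [-1.1, -0.1, 4.9]
opening: 0.278
t: 13.25
eef_pos: [514.7, 161.4, 193.6]
tcp_rot: [3.141, -0.0, 1.375]
ft_force: [-0.3, -0.4, -1.3]
opening: 0.275
at [514.7 161.4 193.6] 1.375 j [ 0.18  0.5   1.87 -0.    0.77  0.38] open 0.275 F [-0.3 -0.4 -1.3]
turn -0.136 delta cm after turn [-27.14  11.37   0.36]
```

```bash
python3 -m inch '{"hand":[0,0,0,0,0,0,0,0,0,0,0,0,0],"delta_pos":[[0,0,0],[-3.39,1.42,0],[-3.39,1.42,0],[-3.39,1.42,0],[-3.39,1.42,0],[-3.39,1.42,0],[-3.39,1.42,0],[-3.4,1.42,0],[-3.4,1.43,0],[0,0,3],[0,0,1],[0,0,0],[0,0,0]],"turn":[-0.136,0,0,0,0,0,0,0,0,0,0,0,0]}'; python3 go.py 612 -116.3 1.511 104.3
```

```text
t: 14.55
eef_pos: [612.1, -115.5, 153.6]
tcp_rot: [-3.14, -0.0, 1.512]
ft_force: [0.3, 1.2, -0.4]
opening: 0.274
at [ 612.1 -115.5  153.6] 1.5119 j [-0.29  0.65  1.69 -0.    0.8  -0.23] open 0.274 F [ 0.3  1.2 -0.4]
turn 0.0009 delta cm after turn [-0.08 -0.01  4.93]
```

```bash
python3 -m inch '{"hand":[0,0,0,0,0,0,0.55,0.55,0.55,0.55],"delta_pos":[[-0.05,0,1.4],[0,0,1.4],[0,0,1.2],[0,0,0.9],[0,0,0],[0,0,0],[0,0,0],[0,0,0],[0,0,0],[0,0,0]],"turn":[0,0,0,0,0,0,0,0,0,0]}'
python3 -m inch '{"hand":[0.55,0.55,0.55,0.55,0.55,0.55],"delta_pos":[[0,0,-2],[0,0,-3],[0,0,-3],[0,0,0],[0,0,0],[0,0,0]],"turn":[0,0,0,0,0,0]}'
python3 - <<'E'
from cell import env,viewer
import cv2,numpy as np
p,d=viewer.read_camera('wrist');cv2.imwrite('pics/w5.png',p)
E
python3 go.py 578.8 150 1.393 180
```

```text
t: 15.55
eef_pos: [612.2, -116.8, 105.0]
tcp_rot: [3.141, 0.0, 1.511]
ft_force: [-0.0, -0.7, -0.4]
opening: 0.529
t: 16.15
eef_pos: [611.8, -116.7, 183.9]
tcp_rot: [-3.14, -0.0, 1.511]
ft_force: [0.7, -0.1, 0.1]
opening: 0.55
at [ 611.8 -116.7  183.7] 1.511 j [-0.29  0.61  1.67 -0.    0.86 -0.23] open 0.549 F [-0.   0.3  0.1]
turn 0.118 delta cm after turn [25.66 -7.97  0.37]
```

View pics/w5.png

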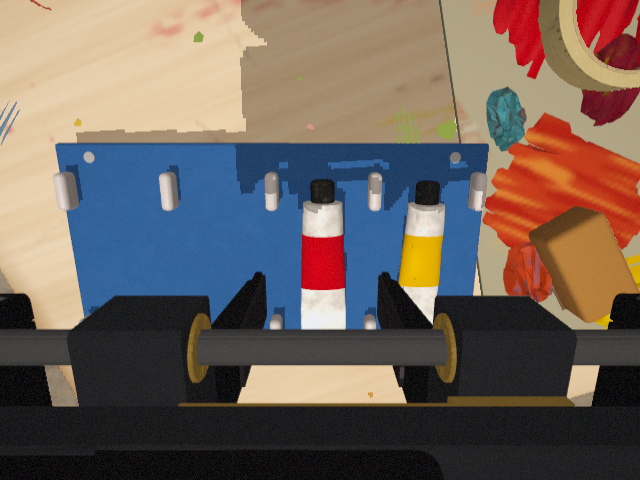

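Red lies at col 323, centred between its fences (272/375). Next, black.

```bash
python3 -m inch '{"hand":[0.58,0.58,0.58,0.58,0.58,0.58,0.58,0.58,0.58,0.58,0.58,0.58],"delta_pos":[[0,0,0],[3.2,-1,0],[3.2,-1,0],[3.2,-1,0],[3.2,-1,0],[3.2,-1,0],[3.22,-1,0],[3.22,-1,0],[3.22,-0.97,0],[0,0,3.3],[0,0,0],[0,0,0]],"turn":[0.118,0,0,0,0,0,0,0,0,0,0,0]}'
python3 - <<'E'
from cell import env,viewer
import cv2,numpy as np
p,d=viewer.read_camera('wrist');cv2.imwrite('pics/w6.png',p)
E
python3 go.py 578.8 150 1.393 103
```

```text
t: 17.4
eef_pos: [578.9, 149.6, 151.2]
tcp_rot: [-3.139, 0.001, 1.393]
ft_force: [0.4, 0.9, 0.3]
opening: 0.579
at [579.3 149.4 151.9] 1.3924 j [ 0.14  0.62  1.76 -0.    0.76  0.32] open 0.578 F [-0.4  1.1  0. ]
turn -0.0006 delta cm after turn [ 0.05 -0.06  4.89]
```

View pics/w6.png

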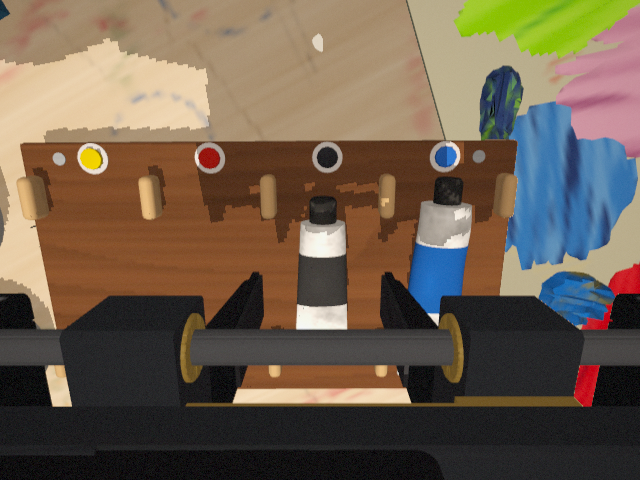

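```bash
python3 -m inch '{"hand":[0.58,0.58,0.58,0.58,0.58,0,0,0,0,0,0,0],"delta_pos":[[0,0,1.6],[0,0,1.6],[0,0,1.6],[0,0,0],[0,0,0],[0,0,0],[0,0,0],[0,0,0],[0,0,0],[0,0,0],[0,0,0],[0,0,0]],"turn":[0,0,0,0,0,0,0,0,0,0,0,0]}'
python3 -m inch '{"hand":[0,0,0,0,0],"delta_pos":[[0,0,-2.5],[0,0,-4],[0,0,-2.5],[0,0,0],[0,0,0]],"turn":[0,0,0,0,0]}'; python3 go.py 546.1 -112.3 1.511 190
```

```text
t: 18.65
eef_pos: [579.2, 149.9, 104.1]
tcp_rot: [3.141, -0.0, 1.393]
ft_force: [-1.1, -0.1, 5.9]
opening: 0.277
t: 19.15
eef_pos: [578.9, 149.9, 193.4]
tcp_rot: [-3.142, 0.0, 1.393]
ft_force: [-0.2, 0.4, -2.3]
opening: 0.273
at [578.9 149.9 193.4] 1.3931 j [ 0.14  0.57  1.73 -0.    0.85  0.32] open 0.273 F [-0.2  0.4 -2.3]
turn -0.1179 delta cm after turn [-26.36  -1.7    0.34]
```

```bash
python3 -m inch '{"hand":[0,0,0,0,0,0,0,0,0,0,0,0,0],"delta_pos":[[0,0,0],[-3.3,-0.21,0],[-3.3,-0.21,0],[-3.3,-0.21,0],[-3.3,-0.21,0],[-3.29,-0.21,0],[-3.29,-0.21,0],[-3.29,-0.22,0],[-3.29,-0.22,0],[0,0,3],[0,0,1],[0,0,0],[0,0,0]],"turn":[-0.118,0,0,0,0,0,0,0,0,0,0,0,0]}'; python3 go.py 546.1 -112.3 1.511 104.5
```

```text
t: 20.45
eef_pos: [546.4, -111.6, 153.6]
tcp_rot: [-3.14, -0.0, 1.512]
ft_force: [-0.9, -0.4, -1.5]
opening: 0.274
at [ 546.4 -111.6  153.6] 1.5119 j [-0.32  0.58  1.86 -0.    0.71 -0.26] open 0.274 F [-0.9 -0.4 -1.5]
turn 0.0009 delta cm after turn [-0.07 -0.03  4.91]
```

```bash
python3 -m inch '{"hand":[0,0,0,0,0,0,0.55,0.55,0.55,0.55],"delta_pos":[[-0.05,0,1.4],[0,0,1.4],[0,0,1.2],[0,0,0.9],[0,0,0],[0,0,0],[0,0,0],[0,0,0],[0,0,0],[0,0,0]],"turn":[0,0,0,0,0,0,0,0,0,0]}'
python3 -m inch '{"hand":[0.55,0.55,0.55,0.55,0.55,0.55],"delta_pos":[[0,0,-2],[0,0,-3],[0,0,-3],[0,0,0],[0,0,0],[0,0,0]],"turn":[0,0,0,0,0,0]}'
python3 - <<'E'
from cell import env,viewer
import cv2,numpy as np
p,d=viewer.read_camera('wrist');cv2.imwrite('pics/w7.png',p)
E
python3 go.py 644.5 136.5 1.375 180
```

```text
t: 21.45
eef_pos: [546.4, -112.8, 105.0]
tcp_rot: [3.141, 0.0, 1.511]
ft_force: [-0.7, 0.1, 0.1]
opening: 0.534
t: 22.05
eef_pos: [546.0, -112.6, 184.1]
tcp_rot: [-3.14, -0.0, 1.511]
ft_force: [-0.4, -0.4, -0.4]
opening: 0.55
at [ 546.  -112.6  183.9] 1.5109 j [-0.32  0.53  1.84 -0.    0.77 -0.26] open 0.552 F [-0.2  0.3 -0.8]
turn 0.1359 delta cm after turn [26.35  4.81  0.39]
```

View pics/w7.png

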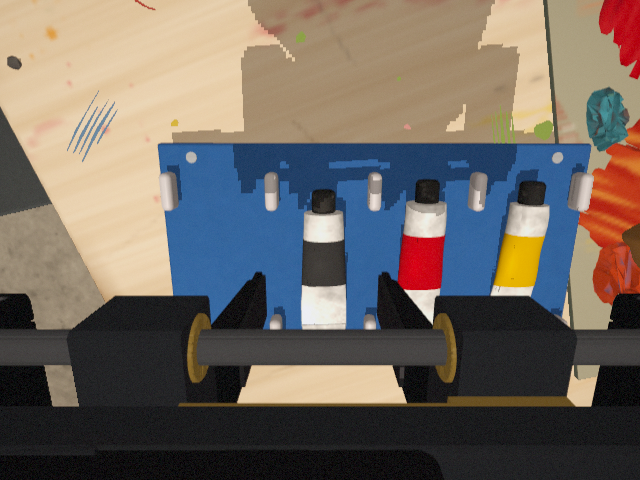

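Black is centred (col 323 between 272 and 375). Now blue.

```bash
python3 -m inch '{"hand":[0.6,0.6,0.6,0.6,0.6,0.6,0.6,0.6,0.6,0.6,0.6,0.6],"delta_pos":[[0,0,0],[3.3,0.6,0],[3.3,0.6,0],[3.3,0.6,0],[3.29,0.6,0],[3.29,0.6,0],[3.29,0.6,0],[3.29,0.6,0],[3.29,0.61,0],[0,0,3.3],[0,0,0],[0,0,0]],"turn":[0.136,0,0,0,0,0,0,0,0,0,0,0]}'
python3 - <<'E'
from cell import env,viewer
import cv2,numpy as np
p,d=viewer.read_camera('wrist');cv2.imwrite('pics/w8.png',p)
E
python3 go.py 644.5 136.5 1.375 103
```

```text
t: 23.3
eef_pos: [644.4, 136.1, 150.9]
tcp_rot: [-3.139, 0.001, 1.375]
ft_force: [-0.4, 0.4, 0.5]
opening: 0.603
at [644.8 135.8 151.9] 1.3744 j [ 0.11  0.69  1.6  -0.    0.86  0.3 ] open 0.597 F [0.5 0.2 0.6]
turn -0.0006 delta cm after turn [ 0.06 -0.04  4.89]
```

View pics/w8.png

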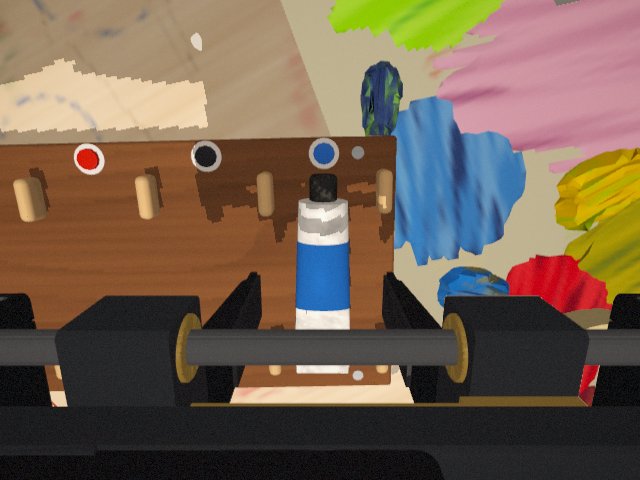

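```bash
python3 -m inch '{"hand":[0.6,0.6,0.6,0.6,0.6,0,0,0,0,0,0,0],"delta_pos":[[0,0,1.6],[0,0,1.6],[0,0,1.6],[0,0,0],[0,0,0],[0,0,0],[0,0,0],[0,0,0],[0,0,0],[0,0,0],[0,0,0],[0,0,0]],"turn":[0,0,0,0,0,0,0,0,0,0,0,0]}'
python3 -m inch '{"hand":[0,0,0,0,0],"delta_pos":[[0,0,-2.5],[0,0,-4],[0,0,-2.5],[0,0,0],[0,0,0]],"turn":[0,0,0,0,0]}'; python3 go.py 480.2 -108.4 1.511 190
```

```text
t: 24.55
eef_pos: [644.9, 136.4, 104.1]
tcp_rot: [3.141, -0.0, 1.375]
ft_force: [-0.8, -0.0, 3.5]
opening: 0.299
t: 25.05
eef_pos: [644.6, 136.4, 193.6]
tcp_rot: [3.142, 0.0, 1.375]
ft_force: [-0.3, 0.4, -1.4]
opening: 0.303
at [644.6 136.4 193.6] 1.375 j [ 0.11  0.64  1.57 -0.    0.93  0.3 ] open 0.303 F [-0.3  0.4 -1.4]
turn -0.136 delta cm after turn [-25.42 -14.94   0.36]
```

```bash
python3 -m inch '{"hand":[0,0,0,0,0,0,0,0,0,0,0,0,0],"delta_pos":[[0,0,0],[-3.18,-1.87,0],[-3.18,-1.87,0],[-3.18,-1.87,0],[-3.18,-1.87,0],[-3.18,-1.87,0],[-3.18,-1.87,0],[-3.17,-1.86,0],[-3.17,-1.86,0],[0,0,3],[0,0,1],[0,0,0],[0,0,0]],"turn":[-0.136,0,0,0,0,0,0,0,0,0,0,0,0]}'; python3 go.py 480.2 -108.4 1.511 104.5
```

```text
t: 26.35
eef_pos: [480.7, -107.9, 153.6]
tcp_rot: [-3.141, -0.0, 1.512]
ft_force: [0.7, -0.5, -1.0]
opening: 0.304
at [ 480.7 -107.9  153.6] 1.512 j [-0.35  0.51  2.02 -0.    0.62 -0.3 ] open 0.304 F [ 0.7 -0.5 -1. ]
turn 0.001 delta cm after turn [-0.05 -0.05  4.91]
```

```bash
python3 -m inch '{"hand":[0,0,0,0,0,0,0.58,0.58,0.58,0.58],"delta_pos":[[-0.05,-0.03,1.4],[0,0,1.4],[0,0,1.2],[0,0,0.9],[0,0,0],[0,0,0],[0,0,0],[0,0,0],[0,0,0],[0,0,0]],"turn":[0,0,0,0,0,0,0,0,0,0]}'
python3 -m inch '{"hand":[0.58,0.58,0.58,0.58,0.58,0.58,0.58,0.58],"delta_pos":[[0,0,-2],[0,0,-4],[0,0,-4],[0,0,-4],[0,0,-4],[0,0,0],[0,0,0],[0,0,0]],"turn":[0,0,0,0,0,0,0,0]}'
python3 go.py 572 -195 1.511 292
```

```text
t: 27.35
eef_pos: [480.2, -109.0, 105.0]
tcp_rot: [3.141, 0.0, 1.511]
ft_force: [0.3, 0.3, -0.8]
opening: 0.56
t: 28.15
eef_pos: [479.7, -108.8, 283.8]
tcp_rot: [-3.14, -0.0, 1.511]
ft_force: [-1.2, -0.9, -0.3]
opening: 0.582
at [ 479.7 -108.8  283.8] 1.511 j [-0.36  0.31  1.89 -0.    0.94 -0.3 ] open 0.582 F [-1.2 -0.9 -0.3]
turn -0.0 delta cm after turn [-8.06  9.73 -0.82]
```

```bash
python3 -m inch '{"hand":[0.58,0.58,0.58,0.58,0.58,0.58,0.58],"delta_pos":[[-2.7,3.2,-0.3],[-2.7,3.2,-0.3],[-2.7,3.3,-0.2],[0,0,0],[0,0,0],[0,0,0],[0,0,0]],"turn":[0,0,0,0,0,0,0]}'
python3 - <<'E'
from cell import env,viewer
import cv2,numpy as np
c=viewer.get_calibration('wrist')
p,d=viewer.read_camera('wrist');np.savez('pics/w9.npz',p=p,d=d,T=c['T']);cv2.imwrite('pics/w9.png',p)
p,d=viewer.read_camera('side');cv2.imwrite('pics/side9.png',cv2.resize(p[200:360,220:480],None,fx=3,fy=3))
E
```

```text
t: 28.85
eef_pos: [571.6, -194.8, 292.6]
tcp_rot: [-3.141, -0.0, 1.512]
ft_force: [0.5, -0.4, -0.6]
opening: 0.581
```

View pics/w9.png

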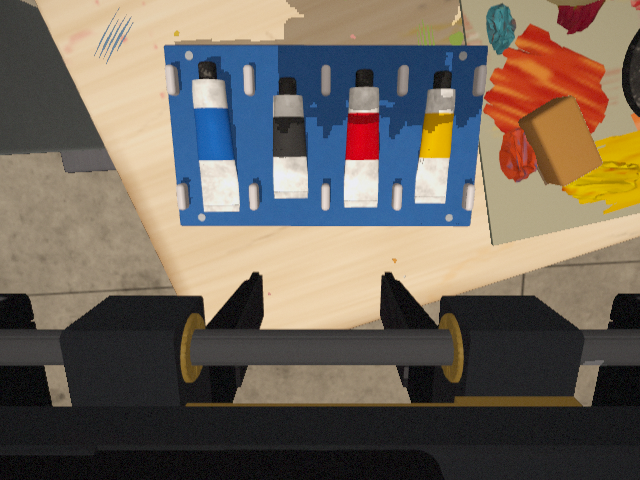

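View pics/side9.png

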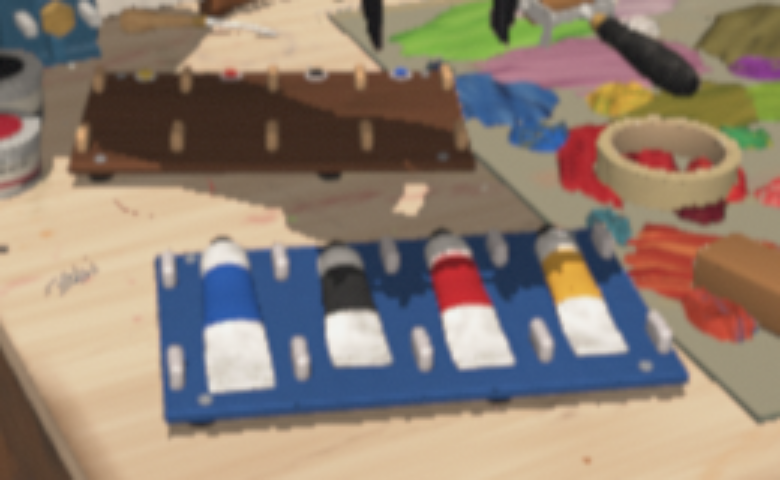

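Run:
```python
from h import *
from cell import viewer
f=np.load('pics/w9.npz');c=viewer.get_calibration('wrist');c['T']=f['T']
q=[pix2w(x,c,20)[:2] for x in ((164,45),(487,45),(470,226),(181,226))];o=np.mean(q,0);y=-0.06;print(o)
R=np.array([[np.cos(y),-np.sin(y)],[np.sin(y),np.cos(y)]])
S=dict(blue=((207,62),(220,211),13),black=((288,78),(291,198),12),red=((365,69),(361,207),12),yellow=((443,71),(431,203),11))
for k,(a,b,h) in S.items():
    A=(pix2w(a,c,20+h)[:2]-o)@R;B=(pix2w(b,c,26)[:2]-o)@R
    print(k,((A+B)/2).round(1),np.hypot(*(A-B)).round(1),'tilt',np.arctan2((A-B)[0],(A-B)[1]).round(3))
```

```text
[ 578.6894631  -126.73085489]
blue [-98.8  -0. ] 127.3 tilt -0.005
black [-31.9  -0. ] 102.8 tilt -0.001
red [33.1 -0.7] 118.3 tilt -0.003
yellow [98.5  0.5] 113.1 tilt 0.005
```

All four are within about 1 mm and 0.005 rad of their slots, and the arm is clear.

```bash
python3 -c "
from cell import ticket
print(ticket.job_done())"
```

```text
the job is handed in; nothing more can be done
None
```

I moved all four tubes from the wooden rack to the blue rack in reverse order and handed the job in at about 29 s. From nearest to farthest slot they now lie blue, black, red, yellow, with the caps to the left (robot's +y side).

In the last wrist picture each tube lay about 1 mm or less from the middle of its slot and within 0.005 rad of straight. The side picture showed them flat between the fences and the wooden rack empty. The gripper was open and about 290 mm up, touching nothing. The end-of-move wrist force readings stayed at 6 N or below. No check failed.

The only disagreements came early and were small. The first top-camera estimates of tube angle differed from the wrist view by up to 0.07 rad, so I used the wrist view for the grips. The first fit of the wooden rack's outline was also off, and I replaced it with the button positions.

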